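# Find the frozen joint's side in the tumbler drum and hold it down

## Task

A frozen joint of meat is stuck to the inside wall of the closed tumbler drum, out of sight. Fold the metal cover over the crank up until it stands upright, then take the crank by its wooden grip, turn it once all the way round to feel which side of the drum is heavy, and bring that heavy side to the bottom. Finish still gripping the crank with the drum held still like that, the cover still upright and the other things on the table left where they are.

Things in the scene. Friction and masses are not known exactly. Their poses are not given: they have to be found in the camera images.
- tumbler: hand-cranked tumbler, white steel frame fixed to the table, plates 190 mm wide, 173 high, closed steel drum of 170 mm diameter. Origin on the table under the axle, in the front plate's front face; x along the axle towards the drum (crank on the -x side), y left seen from the crank side, z up. Base: x -15 to 185 mm. Bearing boss, crank arm and counterweight lie between x = 0 and -39 mm.
- drum (a joint): turn of drum and crank, rad, unlimited; 0 = wooden grip straight above the axle, grows clockwise seen from the crank side (grip goes over the top towards the tumbler's -y). It says nothing of where the load is: that differs every time, relative to the crank too. Without the load, drum and crank are balanced (a round counterweight sits across from the grip).
- axle (a point): where the drum's axle meets the front plate's front face, 105 mm above the table. The bearings' constant drag is about 0.32 N m; the load's weight adds or takes at most 0.2 to 0.3 N m, so over a turn the push needed at the grip varies between about 1 and 13 N, and the drum stays where it is let go.
- handle (a point): middle of the crank's wooden grip, a freely spinning rod 22 mm in diameter, 66 mm long, parallel to the axle and 50 mm off it; the middle stands 83 mm in front of the front plate, the ends 50 and 116 mm. The point turns as the grip spins: use its position only.
- crank_grip: the same wooden grip as a body; its origin lies on the grip's own axis, in the plane of the front plate's front face, 50 mm off the axle
- cover (a joint): angle of the folding sheet-metal cover, rad: 0 = level over the crank, 1.57 = upright; it can go to 1.95. Stiff hinge, drag 0.25 N m, stays where it is left. Starts between level and 0.35.
- cover_hinge (a point): middle of the cover's hinge line, on top of the front plate, 175 mm above the table; the line runs along the tumbler's y
- cover_pull (a point): middle of the round bar of the loop handle on the cover's free edge: bar 10 mm thick, along the tumbler's y, 80 mm free length, 160 mm from the hinge line; 35 mm clear between the bar and the 118 x 190 mm panel. The bar can turn between the finger pads while the cover is folded.
- bowl: steel mixing bowl, 229 mm wide, 133 high, a bystander; origin at the middle of its underside
- tongs: black spring tongs, 214 mm long, 17 high, lying flat, a bystander; origin at the middle of its underside
- salt_tub: white salt tub with blue lid, 65 mm wide, 75 high, a bystander; origin at the middle of its underside
- scraper: bench scraper with red handle, 90x112x21 mm, lying flat, a bystander; origin at the middle of its underside

How it is judged:
By the outcome, as a careful person would: the job done as asked, in the order asked, and still so for the second after the job is handed in, while the arm keeps its last pose, push and grip.
It also fails if it takes over 64 s, if anything falls off the work surface, if the arm or the gripper's body presses on something with over 40 N, if the wrist force passes 120 N, or if a joint passes its speed limit or range.

## Robot

A 6-joint arm with a two-finger parallel gripper is mounted at the origin on the work surface; the furniture and walls round the work are solid. World frame = base frame: x ahead of the robot, y to its left, z up, the work surface at z = 0. Lengths are in mm, angles in rad, forces in N, time in s.
With the tool pointing down it reaches from about 350 to 975 mm from the base axis. Payload 7.1 kg.
Tool frame: the origin (TCP) lies midway between the tips of the shut fingers; the grasp point (between the pads) lies 19 mm behind it (ctrl.grasp_offset is the distance from the TCP to the grasp point, in mm); z points along the fingers, y is the line along which they close (so a half turn about z gives the same grasp; the last joint's range is limited). The gripper opens to 88 mm and grips with 3 to 60 N. Pads are 20 mm wide; open, the fingers measure 115 mm over their backs; the gripper's body (75 mm by 178 mm) begins 61 mm behind the grasp point.
Start: joints at [-1.362, 0.423, 1.63, -0, 1.089, -0.019], TCP at [141.166, -608.832, 222.675] pointing down, gripper open.
Joint ranges: [-3, 3], [-0.9, 2.11], [0.09, 2.58], [-1.31, 4.45], [0.11, 2.69], [-2.54, 2.54]. Speed limits (rad/s): [2.39, 2.39, 3.01, 3.14, 3.14, 3.14].

## Interface

Orientations are given as a rotation vector (axis times angle).
In Python, from workcell import ctrl gives the robot as it stands. The module is installed in compiled form; this text tells all that it offers.
- The arm moves only by the tool servo_tool, never from a script. Its argument "rows" is a list of rows, each a list of 7 numbers: the turn, a rotation vector about the tool's x, y, z as a fraction of full scale, then the shift along the tool's x, y, z as a fraction of full scale, then the finger opening in mm, from 0 to 87.8. A call has 1 to 10 rows; each row is the pose to reach, as a shift and turn from the pose commanded when the call began, along the tool's axes at that moment; what a row does not reach only later rows make up. Full scale, the value 1, is 20 cm for a shift and 1.5 rad for a turn. A row lasts 1/8 s, in which the tool goes at most 62.5 mm and 10.7 degrees, less where a joint would pass 70% of its speed; a pose out of reach is approached as far as the arm can. A call with a number of a shift or a turn outside -1 to 1 is refused whole. A call with a gripper value outside its range is refused whole. The fingers move at their own pace and stop on an object; the grip force is fixed at half the most. Time passes only in rows, so rows that repeat a pose let the fingers close. It gives the time, the measured TCP pose, the force, the opening and the grip force at its end, in the units of the state.
- ctrl.get_obs(): the state, without advancing time (a new reading comes with each control period).
- ctrl.get_image(name): name is "scene" or "top"; returns (picture, depth): 420x560x3 uint8, red, green, blue; 420x560 float32, mm along the optical axis (not along the pixel's ray), 0 where there is no reading.
- ctrl.camera_info(name): a dict with "intrinsics" (3x3 intrinsics, pixels), "k1" (the pictures are not rectified: a ray, as slopes to the right and down, at radius r is drawn at 1 + k1 r^2 times it, then the intrinsics apply), "R" (3x3) and "t" (3): a world point X has camera coordinates R X + t. Camera axes: x right, y down, z forward; pixel columns grow to the right and rows downward; lengths in mm; the calibration is good to about 2 mm. A picture is of the moment at which its call begins. camera_info takes no time and is no camera call.
- ctrl.close_job(): hands the job in; it is judged then, once.
The state is a dict: "t": time; "qpos": joint angles; "qvel": joint speeds; "joint_torque": joint torques, N m; "ee_pos": TCP position; "orientation": TCP orientation; "ft_force": force on the tool from outside, world axes, zero at the start; "moment": the same for the moment, N m; "width": finger opening in mm; "grasp_force": force on a finger pad.
Only numpy, scipy, OpenCV 4.12 (cv2) and the standard library are available. Lean on these libraries where they do the work, as an engineer would, in place of code of your own. Each camera call takes 0.05 s, during which the arm holds its last target. There are 200 camera calls.

## Working session

There is one attempt and no reset: what is moved stays moved. The work goes in short steps, Python scripts to look and compute and a tool call to move; the robot and the scene stay as the last step left them, time stands still between calls to the robot, and variables do not carry over. Pictures are saved under pics/ and viewed, at most 10 in all, crops included, and the job is handed in when it is done.

Besides the shell and the picture viewer there is one more tool, called after "Call:" by a JSON object that holds its "fn" and its "kwargs". servo_tool: Moves the arm, as the interface text tells. Its arguments: {"type":"object","properties":{"rows":{"type":"array","items":{"type":"array","items":{"type":"number"}}}},"required":["rows"]}

```bash
mkdir -p pics; python3 - <<'E'
from workcell import ctrl
import cv2,numpy as np
o=ctrl.get_obs();print({k:np.round(v,3) for k,v in o.items()})
print(ctrl.grasp_offset)
for n in("scene","top"):
    p,d=ctrl.get_image(n);cv2.imwrite(f"pics/{n}0.png",p[:,:,::-1]);np.save(f"{n}0.npy",d)
    c=ctrl.camera_info(n);print(n,c)
E
```

```text
{'t': np.float64(0.0), 'qpos': array([-1.362,  0.424,  1.631, -0.   ,  1.089, -0.019]), 'qvel': array([-0.002,  0.   ,  0.   ,  0.001,  0.   , -0.001]), 'joint_torque': array([ 4.0000e-03, -5.4461e+01, -2.7367e+01,  6.5000e-02,  2.3000e-02,
       -0.0000e+00]), 'ee_pos': array([ 141.046, -608.306,  221.921]), 'orientation': array([-3.12 , -0.357,  0.   ]), 'ft_force': array([-0.222,  0.203, -0.872]), 'moment': array([-0.003,  0.014, -0.071]), 'grasp_force': np.float64(0.0), 'width': np.float64(87.983)}
18.700000000000003
scene {'intrinsics': array([[522.36526696,   0.        , 282.07872583],
       [  0.        , 522.36526696, 204.4121075 ],
       [  0.        ,   0.        ,   1.        ]]), 'k1': 0.02406161059613203, 'R': array([[ 0.95503773,  0.29618204, -0.01338437],
       [ 0.20369826, -0.68828756, -0.69625229],
       [-0.21542972,  0.66222083, -0.71767236]]), 't': array([-494.43812908,  -24.0004404 , 1984.17118321])}
top {'intrinsics': array([[473.75219514,   0.        , 273.86237757],
       [  0.        , 473.75219514, 196.98506478],
       [  0.        ,   0.        ,   1.        ]]), 'k1': -0.08803625554592252, 'R': array([[-0.00561634, -0.99988283,  0.01424029],
       [-0.982078  ,  0.00283238, -0.18845365],
       [ 0.18839123, -0.0150435 , -0.98197884]]), 't': array([ -31.49940441,  529.45752085, 1604.16221763])}
```

View pics/scene0.png

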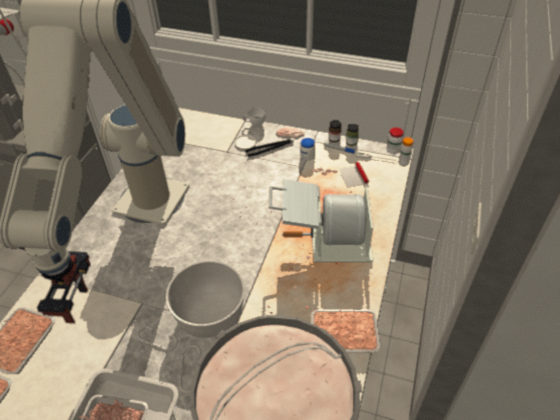

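View pics/top0.png

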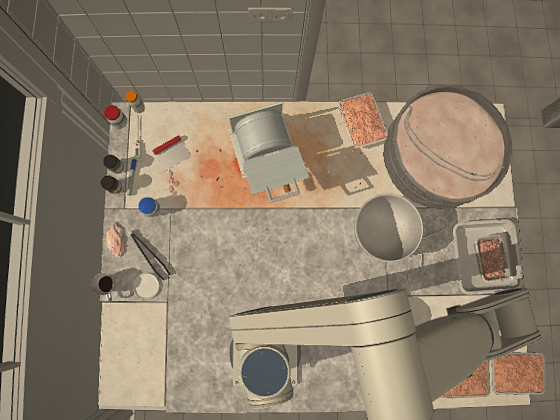

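The scene view shows the cover panel at (300,203), loop at (275,197), orange grip at (293,234) and drum at (345,218). The top view shows the tumbler at (268,150) with the loop at (283,193), and the arm is clear of it. Next I enlarge both and back-project.

```bash
cat > h.py <<'E'
import numpy as np,cv2
from workcell import ctrl
def cloud(n,d):
    c=ctrl.camera_info(n);K=c["intrinsics"];h,w=d.shape
    v,u=np.mgrid[0:h,0:w].astype(float)
    p=np.stack([(u-K[0,2])/K[0,0],(v-K[1,2])/K[1,1]],-1)
    s=p.copy()
    for _ in range(10): s=p/(1+c["k1"]*(s**2).sum(-1,keepdims=True))
    X=np.concatenate([s,np.ones((h,w,1))],-1)*d[...,None]
    W=(X-c["t"])@c["R"]; W[d==0]=np.nan
    return W
def proj(n,X):
    c=ctrl.camera_info(n);K=c["intrinsics"];Y=np.atleast_2d(X)@c["R"].T+c["t"]
    s=Y[:,:2]/Y[:,2:];s=s*(1+c["k1"]*(s**2).sum(1,keepdims=True))
    return s*K[0,0]+K[:2,2]
E
python3 - <<'E'
from h import *
a=cv2.imread("pics/scene0.png")[165:275,255:385];b=cv2.imread("pics/top0.png")[95:210,215:325]
a=cv2.resize(a,None,fx=3,fy=3,interpolation=3);b=cv2.resize(b,None,fx=3,fy=3,interpolation=3)
im=np.zeros((345,720,3),np.uint8);im[:330,:390]=a;im[:345,390:]=b;cv2.imwrite("pics/crop0.png",im)
W=cloud("top",np.load("top0.npy"));S=cloud("scene",np.load("scene0.npy"))
np.set_printoptions(suppress=True,precision=0)
for n,C in(("top",W),("scene",S)):
    P=C.reshape(-1,3);
    m=(P[:,0]>450)&(P[:,0]<1000)&(abs(P[:,1])<300)&(P[:,2]>60)&(P[:,2]<400)
    print(n,m.sum(),P[m].min(0),P[m].max(0))
    m2=m&(P[:,2]>165); Q=P[m2]
    print(cv2.minAreaRect(Q[:,:2].astype(np.float32)),Q.min(0),Q.max(0))
for y in range(150,206,3): print(y,[tuple(np.nan_to_num(W[y,x]).round().astype(int)) for x in range(262,304,6)])
E
```

```text
top 4545 [ 484. -142.   61.] [834. 121. 224.]
((653.1192626953125, -16.148513793945312), (329.8575134277344, 190.25650024414062), 17.07581901550293) [ 484. -142.  165.] [834. 117. 224.]
scene 4525 [ 487. -147.   60.] [839. 117. 221.]
((654.794921875, -19.313461303710938), (329.7102966308594, 199.40545654296875), 16.481029510498047) [ 487. -147.  165.] [838. 114. 221.]
150 [(np.int64(661), np.int64(6), np.int64(182)), (np.int64(667), np.int64(-13), np.int64(161)), (np.int64(672), np.int64(-34), np.int64(144)), (np.int64(661), np.int64(-53), np.int64(181)), (np.int64(659), np.int64(-72), np.int64(187)), (np.int64(663), np.int64(-92), np.int64(176)), (np.int64(660), np.int64(-112), np.int64(184))]
153 [(np.int64(661), np.int64(7), np.int64(147)), (np.int64(667), np.int64(-14), np.int64(126)), (np.int64(653), np.int64(-33), np.int64(174)), (np.int64(651), np.int64(-53), np.int64(180)), (np.int64(651), np.int64(-72), np.int64(181)), (np.int64(651), np.int64(-92), np.int64(181)), (np.int64(651), np.int64(-112), np.int64(182))]
156 [(np.int64(643), np.int64(6), np.int64(172)), (np.int64(641
[... 4843 characters left out ...]
t64(2)), (np.int64(535), np.int64(-121), np.int64(2))]
201 [(np.int64(525), np.int64(8), np.int64(-2)), (np.int64(523), np.int64(-13), np.int64(8)), (np.int64(524), np.int64(-35), np.int64(4)), (np.int64(525), np.int64(-57), np.int64(-3)), (np.int64(524), np.int64(-78), np.int64(0)), (np.int64(525), np.int64(-100), np.int64(-3)), (np.int64(525), np.int64(-122), np.int64(-6))]
204 [(np.int64(513), np.int64(8), np.int64(1)), (np.int64(512), np.int64(-13), np.int64(9)), (np.int64(513), np.int64(-35), np.int64(2)), (np.int64(513), np.int64(-56), np.int64(2)), (np.int64(515), np.int64(-78), np.int64(-8)), (np.int64(513), np.int64(-100), np.int64(0)), (np.int64(514), np.int64(-121), np.int64(-4))]
```

View pics/crop0.png

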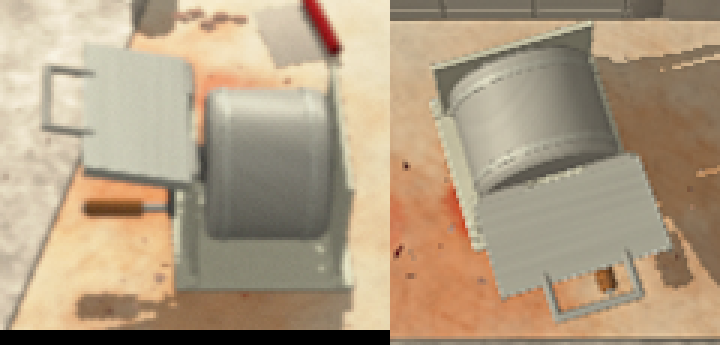

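The crops show the cover's loop pointing towards the robot and to the right, about 17° off the world x axis. The grip is visible inside the loop. Now I fit the tumbler frame.

```bash
cat > fit.py <<'E'
from h import *
np.set_printoptions(suppress=True,precision=2)
for n in("top","scene"):
    P=cloud(n,np.load(n+"0.npy")).reshape(-1,3);rgb=cv2.imread(f"pics/{n}0.png").reshape(-1,3).astype(int)
    m=(P[:,0]>450)&(P[:,0]<1000)&(abs(P[:,1])<300)
    g=m&(rgb[:,2]>1.7*rgb[:,0])&(P[:,2]>35)&(P[:,2]<168)
    G=P[g];print(n,"grip px",len(G),G.mean(0),G.min(0),G.max(0))
    ps=.29
    for it in range(3):
        x=np.array([np.cos(ps),np.sin(ps),0]);y=np.array([-x[1],x[0],0])
        Q=P[m&(P[:,2]>165)];q=Q@x
        # panel: from hinge; bar at front
        f=q.min();k=(q>f+50)&(q<f+130);A=Q[k]
        c=A.mean(0);u,s,vt=np.linalg.svd(A-c);nn=vt[2]*np.sign(vt[2][2])
        r=cv2.minAreaRect(np.c_[A@x,A@y].astype(np.float32))
        # side edges: fit lines to lateral extremes
        bins=np.arange(f+52,f+128,8);lo=[];hi=[]
        for b in bins:
            B=A[(A@x>b)&(A@x<b+8)]@y; lo.append(B.min());hi.append(B.max())
        sl=(np.polyfit(bins,lo,1)[0]+np.polyfit(bins,hi,1)[0])/2
        ps+=np.arctan(sl)
    nx=nn@x
    print("yaw",ps,"yaw from normal",np.arctan2(nn[1],nn[0]),"tilt",np.arctan2(np.hypot(nn[0],nn[1]),nn[2]),"rms",s[2]/len(A)**.5)
    print("mid y",(np.mean(lo)+np.mean(hi))/2,"width",np.mean(hi)-np.mean(lo),"front q",f,"panel c",c@x,c[2])
    Bq=Q[q<f+12];print("bar",np.median(Bq,0),Bq@x@np.ones(len(Bq))/len(Bq),"y",(Bq@y).min(),(Bq@y).max(),len(Bq))
    D=P[m&(P[:,2]>80)&(P[:,2]<250)];d=D[(D@x>f+170)];print("rear max x",np.percentile(d@x,99.5),"y",np.percentile(d@y,[1,99]))
E
python3 fit.py
```

```text
top grip px 93 [ 725.01 -197.98   55.68] [ 545.28 -300.     35.58] [892.42 -65.01  84.4 ]
yaw 0.30252616473770433 yaw from normal 0.2676669074213202 tilt 0.23681922497413324 rms 3.062903920097081
mid y -204.0853861976622 width 187.56835607246234 front q 455.8927240346319 panel c 545.4747757977317 196.41399299984622
bar [500.55 -62.98 217.54] 461.1337160538821 y -253.65529220048947 -155.36073492226933 103
rear max x 783.3413516704525 y [-289.59 -117.55]
scene grip px 176 [ 647.21 -125.55   63.89] [ 548.15 -300.     35.19] [892.19  27.26 167.34]
yaw 0.26137480777308875 yaw from normal 0.22659156967521524 tilt 0.2278312146884026 rms 3.64638822669559
mid y -205.7474622657095 width 191.85057362438818 front q 457.6768834708876 panel c 547.5470226372463 193.15094595527862
bar [502.18 -68.27 214.44] 462.9192772522776 y -255.2743463695654 -160.2783197676557 74
rear max x 786.9187882382424 y [-297.48 -133.81]
```

Call:
{"fn": "servo_tool", "kwargs": {"rows": [[0,0,-0.1,0.1,-0.1,-0.2,88],[0,0,-0.3,0.5,-0.45,-0.4,60],[0,0,-0.5,0.8,-0.75,-0.5,35],[0,0,-0.62,1,-0.95,-0.5,35],[0,0,-0.7,1,-0.95,-0.5,35]]}}

```text
t: 0.72
ee_pos: [290.7, -381.5, 322.0]
orientation: [2.65, 1.687, 0.0]
ft_force: [0.9, 0.1, -0.7]
width: 51.1
grasp_force: 0.0
```

```bash
cat > go.py <<'E'
# usage: go.py x y z [yaw of tool x]  -> call fractions to put TCP there, tool down
import sys
from h import *
from scipy.spatial.transform import Rotation as R
np.set_printoptions(suppress=True,precision=3)
def rel(pos,yaw):
    o=ctrl.get_obs();r=R.from_rotvec(o["orientation"])
    T=R.from_matrix(np.array([[np.cos(yaw),np.sin(yaw),0],[np.sin(yaw),-np.cos(yaw),0],[0,0,-1]]))
    return (r.inv()*T).as_rotvec()/1.5, r.inv().apply(np.array(pos)-o["ee_pos"])/200,o
if __name__=="__main__":
    a=list(map(float,sys.argv[1:]));w,s,o=rel(a[:3],a[3])
    print("turn",w,"shift",s,"pos",o["ee_pos"],"F",o["ft_force"],"w",o["width"],o["grasp_force"],"t",o["t"],"q",o["qpos"])
E
python3 go.py 501 -65.5 300 1.861
```

```text
turn [ 0.    -0.    -0.485] shift [1.877 0.283 0.11 ] pos [ 290.652 -381.534  322.004] F [ 0.888  0.061 -0.738] w 51.07257540148565 0.0 t 0.725 q [-0.945  0.092  1.834  0.     1.215 -0.507]
```

Call:
{"fn": "servo_tool", "kwargs": {"rows": [[0,0,-0.1,0.3,0.05,0,35],[0,0,-0.2,0.6,0.1,0,35],[0,0,-0.3,0.9,0.15,0.1,35],[0,0,-0.4,1,0.2,0.1,35],[0,0,-0.4,1,0.2,0.1,35],[0,0,-0.4,1,0.2,0.1,35]]}}

```text
t: 1.48
ee_pos: [411.4, -220.2, 301.7]
orientation: [-2.043, -2.386, 0.001]
ft_force: [-0.3, 0.3, -0.7]
width: 35.1
grasp_force: 0.0
```

```bash
python3 go.py 501 -65.5 270 1.861
```

```text
turn [-0.    -0.    -0.091] shift [0.695 0.561 0.158] pos [ 411.443 -220.175  301.688] F [-0.333  0.255 -0.724] w 35.14121048046737 0.0 t 1.475 q [-0.517  0.091  1.884 -0.     1.167 -0.671]
```

Call:
{"fn": "servo_tool", "kwargs": {"rows": [[0,0,-0.05,0.3,0.25,0.05,35],[0,0,-0.09,0.6,0.5,0.1,35],[0,0,-0.09,0.695,0.561,0.158,35],[0,0,-0.09,0.695,0.561,0.158,35],[0,0,-0.09,0.695,0.561,0.158,35]]}}

```text
t: 2.1
ee_pos: [500.6, -66.0, 270.2]
orientation: [-1.877, -2.519, 0.001]
ft_force: [-0.6, -0.7, -0.6]
width: 35.5
grasp_force: 0.0
```

```bash
python3 go.py 501 -65.5 193 1.861; python3 - <<'E'
from h import *
im=[]
for n in("scene","top"):
    p,d=ctrl.get_image(n);np.save(f"{n}1.npy",d)
    bar=np.array([501,-65.5,212]);y=np.array([-.286,.958,0])
    q=proj(n,np.array([bar+40*y,bar-40*y]));print(n,q)
    c=q.mean(0).astype(int);a=p[c[1]-50:c[1]+50,c[0]-65:c[0]+65,::-1]
    im.append(cv2.resize(a,None,fx=3,fy=3,interpolation=cv2.INTER_CUBIC))
cv2.imwrite("pics/bar1.png",np.hstack(im))
E
```

```text
turn [-0.  0.  0.] shift [0.002 0.003 0.386] pos [500.56  -66.043 270.245] F [-0.564 -0.67  -0.574] w 35.46533881288738 0.0 t 2.1 q [-0.154  0.188  1.845 -0.     1.109 -0.445]
scene [[270.5284216  188.15388779]
 [269.87153771 205.75059931]]
top [[272.57246087 199.73544588]
 [296.83007347 192.53263207]]
```

View pics/bar1.png

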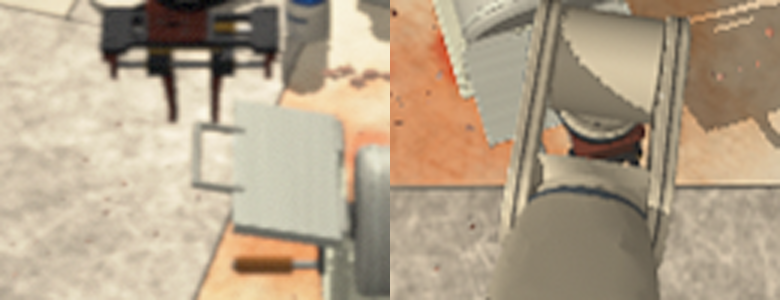

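The scene crop shows the finger tips at (172,120) and (215,120), straddling the bar at (197,155). The bar agrees with the prediction, so I descend and close.

Call:
{"fn": "servo_tool", "kwargs": {"rows": [[0,0,0,0,0,0.15,35],[0,0,0,0,0,0.3,35],[0,0,0,0,0,0.386,35],[0,0,0,0,0,0.386,35],[0,0,0,0,0,0.386,20],[0,0,0,0,0,0.386,5],[0,0,0,0,0,0.386,5],[0,0,0,0,0,0.386,5]]}}

```text
t: 3.2
ee_pos: [500.7, -65.3, 193.3]
orientation: [1.874, 2.521, -0.001]
ft_force: [-3.5, -3.2, 2.0]
width: 8.9
grasp_force: 30.0
```

```bash
cat > arc.py <<'E'
# bar arc from current bar pose: hinge at radius 160, tool y ~ x_t
from go import *
o=ctrl.get_obs();psi=.290;x=np.array([np.cos(psi),np.sin(psi),0]);y=np.array([-x[1],x[0],0])
H=np.array([650,-20.5,175]);g=o["ee_pos"]+[0,0,18.7]
print("width",o["width"],o["grasp_force"],"F",o["ft_force"],"t",o["t"],"q",o["qpos"])
d=g-H;print("bar local",d@x,d@y,d[2],"r",np.hypot(d@x,d[2]),"angle",np.arctan2(d[2],-d@x))
E
python3 arc.py
```

```text
width 8.92800931377905 29.99873399734497 F [-3.463 -3.153  2.018] t 3.2 q [-0.153  0.288  1.916 -0.001  0.938 -0.444]
bar local -155.88488769108287 -0.24786810584265306 36.95182239954883 r 160.2046671889097 angle 0.23274959284925217
```

Call:
{"fn": "servo_tool", "kwargs": {"rows": [[0,0,0,0,0.042,-0.127,5],[0,0,0,0,0.097,-0.233,5],[0,0,0,0,0.167,-0.331,5],[0,0,0,0,0.251,-0.417,5],[0,0,0,0,0.346,-0.489,5],[0,0,0,0,0.452,-0.546,5]]}}

```text
t: 3.95
ee_pos: [586.8, -39.6, 304.1]
orientation: [-1.875, -2.521, 0.004]
ft_force: [-6.3, -5.1, 4.4]
width: 9.1
grasp_force: 30.0
```

```bash
python3 arc.py
```

```text
width 9.053723696515794 30.00128924846649 F [-6.319 -5.064  4.381] t 3.95 q [-0.087  0.287  1.633 -0.002  1.223 -0.378]
bar local -66.02355829293155 -0.19927650815562373 147.8064700676112 r 161.88224993342467 angle 1.1506990482021717
```

Call:
{"fn": "servo_tool", "kwargs": {"rows": [[0,0,0,0,0.112,-0.041,5],[0,0,0,0,0.23,-0.064,5],[0,0,0,0,0.327,-0.07,5],[0,0,0,0,0.33,-0.07,5],[0,0,0,0,0.33,-0.07,5]]}}

```text
t: 4.58
ee_pos: [652.0, -20.1, 317.2]
orientation: [1.873, 2.519, 0.003]
ft_force: [1.7, -1.6, 5.0]
width: 9.1
grasp_force: 30.0
```

```bash
python3 arc.py
```

```text
width 9.130137107237315 30.00052124261856 F [ 1.702 -1.593  4.958] t 4.575 q [-0.049  0.376  1.476 -0.     1.286 -0.341]
bar local 2.000323943172196 -0.14432272439903693 160.92678816751635 r 160.93921972530595 angle 1.5832257113314259
```

Call:
{"fn": "servo_tool", "kwargs": {"rows": [[0,0,0,0,0,0,30],[0,0,0,0,0,0,35],[0,0,0,0,0,-0.1,35],[0,0,0,0,0,-0.3,35],[0,0,0.1,0,-0.2,-0.35,50],[0,0,0.23,0,-0.5,-0.35,50],[0,0,0.36,0,-0.8,-0.35,50],[0,0,0.48,0,-1,-0.35,50],[0,0,0.6,0,-1,-0.35,50]]}}

```text
t: 5.7
ee_pos: [456.4, -77.8, 386.2]
orientation: [-2.79, -1.444, 0.0]
ft_force: [0.3, -0.1, 0.6]
width: 49.9
grasp_force: 0.0
```

```bash
python3 go.py 480 -90 240 0.29; python3 - <<'E'
from h import *
np.set_printoptions(suppress=True,precision=1)
x=np.array([np.cos(.29),np.sin(.29),0]);y=np.array([-x[1],x[0],0]);H=np.array([650,-20.5,0])
im=[]
for n,c in(("scene",(300,205)),("top",(275,170))):
    p,d=ctrl.get_image(n);L=(cloud(n,d)-H)@np.array([x,y,[0,0,1]]).T
    rgb=p.astype(int)
    m=(L[...,0]>-125)&(L[...,0]<-40)&(abs(L[...,1])<70)&(L[...,2]>35)&(L[...,2]<175)
    g=m&(rgb[...,0]>1.5*rgb[...,2]);Q=L[g]
    print(n,len(Q));
    if len(Q):print(np.median(Q,0),Q.min(0),Q.max(0));
    m=(abs(L[...,0])<70)&(abs(L[...,1])<95)&(L[...,2]>205)&(L[...,2]<345);Q=L[m]
    print("cover",len(Q), np.polyfit(Q[:,2],Q[:,0],1) if len(Q)>20 else "",Q.max(0) if len(Q) else"")
    a=p[c[1]-65:c[1]+65,c[0]-65:c[0]+65,::-1]
    im.append(cv2.resize(a,None,fx=3,fy=3,interpolation=cv2.INTER_CUBIC))
cv2.imwrite("pics/up2.png",np.hstack(im))
E
```

```text
turn [-0.     0.     0.443] shift [0.018 0.132 0.731] pos [456.409 -77.783 386.202] F [ 0.326 -0.081  0.621] w 49.9436605095712 0.0 t 5.7 q [-0.195  0.011  1.776  0.     1.355  0.421]
scene 139
[-82.2 -35.5  70.7] [-119.3  -45.3   51. ] [-41.8 -18.2  82. ]
cover 322 [  0.1 -15.2] [  7.4  94.9 344.1]
top 0
cover 668 [ 0.  -5.5] [  5.   94.5 344.9]
```

View pics/up2.png

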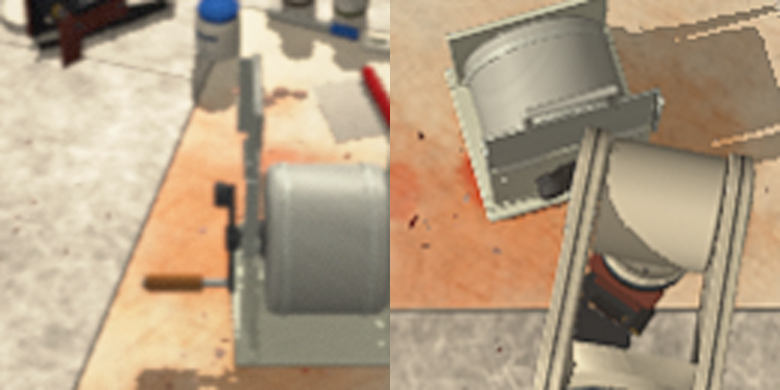

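The scene crop shows the cover upright at (250,130). The wooden grip is at (172,283), pointing at the robot, and its local position comes out about y -28, z 63. The radius is 50, as it should be.

Call:
{"fn": "servo_tool", "kwargs": {"rows": [[0,0,0.12,0,0,0.2,50],[0,0,0.24,0,0,0.4,50],[0,0,0.36,0,0.05,0.6,50],[0,0,0.443,0.018,0.1,0.73,50],[0,0,0.443,0.018,0.132,0.73,50]]}}

```text
t: 6.42
ee_pos: [482.1, -89.2, 238.1]
orientation: [-3.104, -0.474, 0.007]
ft_force: [0.4, 0.1, 0.4]
width: 49.8
grasp_force: 0.0
```

```bash
python3 go.py 569.9 -73.6 150 0.29;python3 go.py 569.9 -73.6 44.5 0.29
```

```text
turn [-0.002  0.003  0.009] shift [0.444 0.058 0.438] pos [482.059 -89.194 238.07 ] F [0.401 0.063 0.385] w 49.79278436965809 0.0 t 6.425 q [-0.207  0.207  1.904  0.     1.036  1.06 ]
turn [-0.002  0.003  0.009] shift [0.447 0.059 0.966] pos [482.059 -89.194 238.07 ] F [0.401 0.063 0.385] w 49.79278436965809 0.0 t 6.425 q [-0.207  0.207  1.904  0.     1.036  1.06 ]
```

Call:
{"fn": "servo_tool", "kwargs": {"rows": [[0,0,0.009,0.2,0.03,0.2,50],[0,0,0.009,0.447,0.059,0.4,50],[0,0,0.009,0.447,0.059,0.6,50],[0,0,0.009,0.447,0.059,0.8,50],[0,0,0.009,0.447,0.059,0.966,50],[0,0,0.009,0.447,0.059,0.966,40],[0,0,0.009,0.447,0.059,0.966,30]]}}

```text
t: 7.3
ee_pos: [573.3, -74.8, 48.6]
orientation: [3.109, 0.449, 0.003]
ft_force: [0.4, 0.2, 1.0]
width: 33.4
grasp_force: 0.0
```

```bash
python3 - <<'E'
from h import *
np.set_printoptions(suppress=True,precision=2)
o=ctrl.get_obs();print(o["ee_pos"],o["ft_force"],o["width"],o["grasp_force"])
p,d=ctrl.get_image("scene");a=p[165:275,240:370,::-1];cv2.imwrite("pics/grip3.png",cv2.resize(a,None,fx=4,fy=4,interpolation=2))
x=np.array([np.cos(.29),np.sin(.29),0]);y=np.array([-x[1],x[0],0])
print((proj("scene",np.array([650,-20.5,105])-83*x-28*y+[0,0,-42])-[240,165])*4)
E
```

```text
[573.3  -74.79  48.61] [0.39 0.23 1.04] 33.3809776516383 0.0
[[211.04 274.57]]
```

View pics/grip3.png

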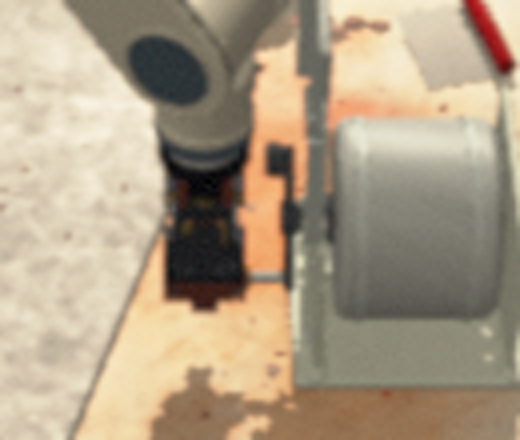

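The gripper at (205,250) encloses the grip without touching it, and the crank rod shows at (265,276). Closing.

Call:
{"fn": "servo_tool", "kwargs": {"rows": [[0,0,0,0,0,0,25],[0,0,0,0,0,0,15],[0,0,0,0,0,0,15],[0,0,0,0,0,0,15]]}}

```text
t: 7.85
ee_pos: [572.6, -74.1, 48.2]
orientation: [-3.11, -0.446, -0.003]
ft_force: [-1.1, 4.2, 6.7]
width: 21.0
grasp_force: 30.0
```

```bash
cat > cr.py <<'E'
# crank state and next rows; usage: cr.py [dth step] [nrows] [th0 commanded]
from go import *
import json
psi=.29;x=np.array([np.cos(psi),np.sin(psi),0]);y=np.array([-x[1],x[0],0]);z=np.array([0,0,1.]);A=np.array([650,-20.5,105])
def state():
    o=ctrl.get_obs();r=R.from_rotvec(o["orientation"]);g=o["ee_pos"]-r.apply([0,0,ctrl.grasp_offset])-A
    ly,lz=g@y,g[2];th=np.arctan2(-ly,lz)%(2*np.pi);F=o["ft_force"]
    tang=-np.cos(th)*y-np.sin(th)*z; rad=-np.sin(th)*y+np.cos(th)*z
    return dict(t=o["t"],th=th,r=np.hypot(ly,lz),x=g@x,ly=ly,lz=lz,push=-F@tang,radial=-F@rad,ax=-F@x,w=o["width"],gf=o["grasp_force"],q6=o["qpos"][5],yaw=r.as_matrix()[:2,0]),o,r
if __name__=="__main__":
    s,o,r=state();print({k:np.round(v,3) for k,v in s.items()})
    with open("log.txt","a") as f:f.write(json.dumps([s["t"],s["th"],s["push"],s["r"],s["radial"]])+"\n")
E
python3 cr.py; python3 - <<'E'
import numpy as np
# incremental shifts per call in tool axes (tool y=-y_t, tool z=-z): start th, 5 rows of .1047
for k in range(0):pass
E
```

```text
{'t': np.float64(7.85), 'th': np.float64(2.487), 'r': np.float64(48.065), 'x': np.float64(-89.537), 'ly': np.float64(-29.257), 'lz': np.float64(-38.135), 'push': np.float64(0.647), 'radial': np.float64(7.934), 'ax': np.float64(-0.107), 'w': np.float64(20.982), 'gf': np.float64(29.975), 'q6': np.float64(1.135), 'yaw': array([0.96 , 0.281])}
```

```bash
cat > tab.py <<'E'
import numpy as np,sys
t0,n,k=float(sys.argv[1]),int(sys.argv[2]),int(sys.argv[3])  # start, calls, rows/call ; optional step deg
st=np.radians(float(sys.argv[4]) if len(sys.argv)>4 else 5)
for c in range(n):
    a=t0+c*k*st
    print(round(a,3),[[0,0,0,0,round(.25*(np.sin(a+i*st)-np.sin(a)),3),round(-.25*(np.cos(a+i*st)-np.cos(a)),3)] for i in range(1,k+1)])
E
python3 tab.py 2.516 13 6
```

```text
2.516 [[0, 0, 0, 0, np.float64(-0.018), np.float64(0.012)], [0, 0, 0, 0, np.float64(-0.037), np.float64(0.022)], [0, 0, 0, 0, np.float64(-0.057), np.float64(0.031)], [0, 0, 0, 0, np.float64(-0.078), np.float64(0.038)], [0, 0, 0, 0, np.float64(-0.099), np.float64(0.043)], [0, 0, 0, 0, np.float64(-0.121), np.float64(0.046)]]
3.04 [[0, 0, 0, 0, np.float64(-0.022), np.float64(0.001)], [0, 0, 0, 0, np.float64(-0.044), np.float64(0.001)], [0, 0, 0, 0, np.float64(-0.065), np.float64(-0.002)], [0, 0, 0, 0, np.float64(-0.087), np.float64(-0.006)], [0, 0, 0, 0, np.float64(-0.107), np.float64(-0.013)], [0, 0, 0, 0, np.float64(-0.128), np.float64(-0.021)]]
3.563 [[0, 0, 0, 0, np.float64(-0.019), np.float64(-0.01)], [0, 0, 0, 0, np.float64(-0.038), np.float64(-0.021)], [0, 0, 0, 0, np.float64(-0.056), np.float64(-0.034)], [0, 0, 0, 0, np.float64(-0.072), np.float64(-0.049)], [0, 0, 0, 0, np.float64(-0.087), np.float64(-0.065)], [0, 0, 0, 0, np.float64(-0.1), np.float64(-0.082)]]
4.087 [[0, 0, 0, 0, np.float64(-0.012), np.float64(-0.018)], [0, 0, 0, 0, np.float64(-0.022), np.float64(-0.037)], [0, 
[... 2410 characters left out ...]
 [0, 0, 0, 0, np.float64(-0.021), np.float64(0.128)]]
8.276 [[0, 0, 0, 0, np.float64(-0.01), np.float64(0.019)], [0, 0, 0, 0, np.float64(-0.021), np.float64(0.038)], [0, 0, 0, 0, np.float64(-0.034), np.float64(0.056)], [0, 0, 0, 0, np.float64(-0.049), np.float64(0.072)], [0, 0, 0, 0, np.float64(-0.065), np.float64(0.087)], [0, 0, 0, 0, np.float64(-0.082), np.float64(0.1)]]
8.799 [[0, 0, 0, 0, np.float64(-0.018), np.float64(0.012)], [0, 0, 0, 0, np.float64(-0.037), np.float64(0.022)], [0, 0, 0, 0, np.float64(-0.057), np.float64(0.031)], [0, 0, 0, 0, np.float64(-0.078), np.float64(0.038)], [0, 0, 0, 0, np.float64(-0.099), np.float64(0.043)], [0, 0, 0, 0, np.float64(-0.121), np.float64(0.046)]]
```

Call:
{"fn": "servo_tool", "kwargs": {"rows": [[0,0,0,0,-0.018,0.012,15],[0,0,0,0,-0.037,0.022,15],[0,0,0,0,-0.057,0.031,15],[0,0,0,0,-0.078,0.038,15],[0,0,0,0,-0.099,0.043,15],[0,0,0,0,-0.121,0.046,15]]}}

```text
t: 8.6
ee_pos: [565.8, -51.4, 38.2]
orientation: [3.109, 0.446, 0.002]
ft_force: [1.8, -0.8, 5.6]
width: 20.7
grasp_force: 30.0
```

```bash
python3 cr.py
```

```text
{'t': np.float64(8.6), 'th': np.float64(3.028), 'r': np.float64(48.439), 'x': np.float64(-89.552), 'ly': np.float64(-5.483), 'lz': np.float64(-48.128), 'push': np.float64(1.944), 'radial': np.float64(5.43), 'ax': np.float64(-1.483), 'w': np.float64(20.656), 'gf': np.float64(29.974), 'q6': np.float64(1.175), 'yaw': array([0.96 , 0.281])}
```

Call:
{"fn": "servo_tool", "kwargs": {"rows": [[0,0,0,0,-0.022,0.001,15],[0,0,0,0,-0.044,0.001,15],[0,0,0,0,-0.065,-0.002,15],[0,0,0,0,-0.087,-0.006,15],[0,0,0,0,-0.107,-0.013,15],[0,0,0,0,-0.128,-0.021,15]]}}

```text
t: 9.35
ee_pos: [558.2, -26.2, 41.7]
orientation: [-3.11, -0.446, -0.001]
ft_force: [5.5, 0.7, -2.5]
width: 21.1
grasp_force: 30.0
```

```bash
python3 cr.py
```

```text
{'t': np.float64(9.35), 'th': np.float64(3.577), 'r': np.float64(49.239), 'x': np.float64(-89.647), 'ly': np.float64(20.757), 'lz': np.float64(-44.65), 'push': np.float64(1.899), 'radial': np.float64(-1.843), 'ax': np.float64(-5.481), 'w': np.float64(21.053), 'gf': np.float64(29.973), 'q6': np.float64(1.217), 'yaw': array([0.96 , 0.281])}
```

Call:
{"fn": "servo_tool", "kwargs": {"rows": [[0,0,0,0,-0.019,-0.01,15],[0,0,0,0,-0.038,-0.021,15],[0,0,0,0,-0.056,-0.034,15],[0,0,0,0,-0.072,-0.049,15],[0,0,0,0,-0.087,-0.065,15],[0,0,0,0,-0.1,-0.082,15]]}}

```text
t: 10.1
ee_pos: [552.2, -6.4, 57.8]
orientation: [-3.109, -0.445, -0.0]
ft_force: [6.5, 4.9, -5.3]
width: 21.1
grasp_force: 30.0
```

```bash
python3 cr.py
```

```text
{'t': np.float64(10.1), 'th': np.float64(4.109), 'r': np.float64(50.295), 'x': np.float64(-89.706), 'ly': np.float64(41.414), 'lz': np.float64(-28.538), 'push': np.float64(2.707), 'radial': np.float64(-5.355), 'ax': np.float64(-7.657), 'w': np.float64(21.055), 'gf': np.float64(29.973), 'q6': np.float64(1.251), 'yaw': array([0.96 , 0.281])}
```

Call:
{"fn": "servo_tool", "kwargs": {"rows": [[0,0,0,0,-0.012,-0.018,15],[0,0,0,0,-0.022,-0.037,15],[0,0,0,0,-0.031,-0.057,15],[0,0,0,0,-0.038,-0.078,15],[0,0,0,0,-0.043,-0.099,15],[0,0,0,0,-0.046,-0.121,15]]}}

```text
t: 10.85
ee_pos: [549.4, 2.8, 81.9]
orientation: [-3.108, -0.445, 0.0]
ft_force: [4.9, 8.4, -4.6]
width: 20.9
grasp_force: 30.0
```

```bash
python3 cr.py
```

```text
{'t': np.float64(10.85), 'th': np.float64(4.627), 'r': np.float64(51.273), 'x': np.float64(-89.717), 'ly': np.float64(51.088), 'lz': np.float64(-4.353), 'push': np.float64(4.065), 'radial': np.float64(-7.059), 'ax': np.float64(-7.124), 'w': np.float64(20.861), 'gf': np.float64(29.974), 'q6': np.float64(1.267), 'yaw': array([0.96 , 0.281])}
```

Call:
{"fn": "servo_tool", "kwargs": {"rows": [[0,0,0,0,-0.001,-0.022,15],[0,0,0,0,-0.001,-0.044,15],[0,0,0,0,0.002,-0.065,15],[0,0,0,0,0.006,-0.087,15],[0,0,0,0,0.013,-0.107,15],[0,0,0,0,0.021,-0.128,15]]}}

```text
t: 11.6
ee_pos: [550.5, -0.7, 107.6]
orientation: [-3.107, -0.445, 0.001]
ft_force: [6.0, 9.8, -5.0]
width: 21.3
grasp_force: 30.0
```

```bash
python3 cr.py
```

```text
{'t': np.float64(11.6), 'th': np.float64(5.135), 'r': np.float64(51.909), 'x': np.float64(-89.684), 'ly': np.float64(47.343), 'lz': np.float64(21.289), 'push': np.float64(7.675), 'radial': np.float64(-4.976), 'ax': np.float64(-8.592), 'w': np.float64(21.32), 'gf': np.float64(29.975), 'q6': np.float64(1.259), 'yaw': array([0.96 , 0.281])}
```

Call:
{"fn": "servo_tool", "kwargs": {"rows": [[0,0,0,0,0.01,-0.019,15],[0,0,0,0,0.021,-0.038,15],[0,0,0,0,0.034,-0.056,15],[0,0,0,0,0.049,-0.072,15],[0,0,0,0,0.065,-0.087,15],[0,0,0,0,0.082,-0.1,15]]}}

```text
t: 12.35
ee_pos: [555.1, -16.0, 127.8]
orientation: [-3.106, -0.445, 0.001]
ft_force: [5.2, 13.1, -1.8]
width: 21.4
grasp_force: 30.0
```

```bash
python3 cr.py
```

```text
{'t': np.float64(12.35), 'th': np.float64(5.636), 'r': np.float64(51.994), 'x': np.float64(-89.693), 'ly': np.float64(31.367), 'lz': np.float64(41.467), 'push': np.float64(9.944), 'radial': np.float64(-5.269), 'ax': np.float64(-8.702), 'w': np.float64(21.444), 'gf': np.float64(29.978), 'q6': np.float64(1.231), 'yaw': array([0.96, 0.28])}
```

Call:
{"fn": "servo_tool", "kwargs": {"rows": [[0,0,0,0,0.018,-0.012,15],[0,0,0,0,0.037,-0.022,15],[0,0,0,0,0.057,-0.031,15],[0,0,0,0,0.078,-0.038,15],[0,0,0,0,0.099,-0.043,15],[0,0,0,0,0.121,-0.046,15]]}}

```text
t: 13.1
ee_pos: [562.0, -39.1, 137.3]
orientation: [-3.106, -0.445, 0.0]
ft_force: [3.1, 13.6, 3.6]
width: 21.1
grasp_force: 30.0
```

```bash
python3 cr.py
```

```text
{'t': np.float64(13.1), 'th': np.float64(6.141), 'r': np.float64(51.532), 'x': np.float64(-89.668), 'ly': np.float64(7.283), 'lz': np.float64(51.014), 'push': np.float64(11.528), 'radial': np.float64(-5.3), 'ax': np.float64(-6.837), 'w': np.float64(21.085), 'gf': np.float64(29.979), 'q6': np.float64(1.191), 'yaw': array([0.96 , 0.281])}
```

Call:
{"fn": "servo_tool", "kwargs": {"rows": [[0,0,0,0,0.022,-0.001,15],[0,0,0,0,0.044,-0.001,15],[0,0,0,0,0.065,0.002,15],[0,0,0,0,0.087,0.006,15],[0,0,0,0,0.107,0.013,15],[0,0,0,0,0.128,0.021,15]]}}

```text
t: 13.85
ee_pos: [569.5, -64.0, 133.4]
orientation: [-3.107, -0.445, -0.001]
ft_force: [3.6, 10.5, 4.5]
width: 21.2
grasp_force: 30.0
```

```bash
python3 cr.py
```

```text
{'t': np.float64(13.85), 'th': np.float64(0.378), 'r': np.float64(50.72), 'x': np.float64(-89.639), 'ly': np.float64(-18.717), 'lz': np.float64(47.14), 'push': np.float64(10.072), 'radial': np.float64(-0.874), 'ax': np.float64(-6.501), 'w': np.float64(21.241), 'gf': np.float64(29.978), 'q6': np.float64(1.149), 'yaw': array([0.96 , 0.281])}
```

Call:
{"fn": "servo_tool", "kwargs": {"rows": [[0,0,0,0,0.019,0.01,15],[0,0,0,0,0.038,0.021,15],[0,0,0,0,0.056,0.034,15],[0,0,0,0,0.072,0.049,15],[0,0,0,0,0.087,0.065,15],[0,0,0,0,0.1,0.082,15]]}}

```text
t: 14.6
ee_pos: [575.3, -83.4, 117.1]
orientation: [-3.107, -0.445, -0.001]
ft_force: [2.9, 10.2, 6.5]
width: 21.2
grasp_force: 30.0
```

```bash
python3 cr.py
```

```text
{'t': np.float64(14.6), 'th': np.float64(0.902), 'r': np.float64(49.69), 'x': np.float64(-89.636), 'ly': np.float64(-38.995), 'lz': np.float64(30.797), 'push': np.float64(10.665), 'radial': np.float64(2.976), 'ax': np.float64(-5.677), 'w': np.float64(21.213), 'gf': np.float64(29.977), 'q6': np.float64(1.118), 'yaw': array([0.96 , 0.281])}
```

Call:
{"fn": "servo_tool", "kwargs": {"rows": [[0,0,0,0,0.012,0.018,15],[0,0,0,0,0.022,0.037,15],[0,0,0,0,0.031,0.057,15],[0,0,0,0,0.038,0.078,15],[0,0,0,0,0.043,0.099,15],[0,0,0,0,0.046,0.121,15]]}}

```text
t: 15.35
ee_pos: [578.0, -92.4, 93.0]
orientation: [-3.108, -0.445, -0.001]
ft_force: [2.9, 8.8, 7.7]
width: 21.2
grasp_force: 30.0
```

```bash
python3 cr.py
```

```text
{'t': np.float64(15.35), 'th': np.float64(1.433), 'r': np.float64(48.781), 'x': np.float64(-89.563), 'ly': np.float64(-48.319), 'lz': np.float64(6.697), 'push': np.float64(8.671), 'radial': np.float64(6.481), 'ax': np.float64(-5.307), 'w': np.float64(21.191), 'gf': np.float64(29.977), 'q6': np.float64(1.104), 'yaw': array([0.96 , 0.281])}
```

Call:
{"fn": "servo_tool", "kwargs": {"rows": [[0,0,0,0,0.001,0.022,15],[0,0,0,0,0.001,0.044,15],[0,0,0,0,-0.002,0.065,15],[0,0,0,0,-0.006,0.087,15],[0,0,0,0,-0.013,0.107,15],[0,0,0,0,-0.021,0.128,15]]}}

```text
t: 16.1
ee_pos: [576.9, -88.7, 67.6]
orientation: [-3.108, -0.445, -0.001]
ft_force: [3.4, 8.3, 9.2]
width: 21.1
grasp_force: 30.0
```

```bash
python3 cr.py
```

```text
{'t': np.float64(16.1), 'th': np.float64(1.969), 'r': np.float64(48.216), 'x': np.float64(-89.594), 'ly': np.float64(-44.442), 'lz': np.float64(-18.7), 'push': np.float64(5.737), 'radial': np.float64(9.997), 'ax': np.float64(-5.647), 'w': np.float64(21.087), 'gf': np.float64(29.977), 'q6': np.float64(1.11), 'yaw': array([0.96 , 0.281])}
```

Call:
{"fn": "servo_tool", "kwargs": {"rows": [[0,0,0,0,-0.01,0.019,15],[0,0,0,0,-0.021,0.038,15],[0,0,0,0,-0.034,0.056,15],[0,0,0,0,-0.049,0.072,15],[0,0,0,0,-0.065,0.087,15],[0,0,0,0,-0.082,0.1,15]]}}

```text
t: 16.85
ee_pos: [572.4, -73.6, 47.7]
orientation: [-3.109, -0.446, -0.002]
ft_force: [2.4, 3.4, 9.8]
width: 21.1
grasp_force: 30.0
```

```bash
python3 cr.py
```

```text
{'t': np.float64(16.85), 'th': np.float64(2.502), 'r': np.float64(48.089), 'x': np.float64(-89.56), 'ly': np.float64(-28.712), 'lz': np.float64(-38.577), 'push': np.float64(3.771), 'radial': np.float64(9.352), 'ax': np.float64(-3.246), 'w': np.float64(21.1), 'gf': np.float64(29.975), 'q6': np.float64(1.136), 'yaw': array([0.96 , 0.281])}
```

Call:
{"fn": "servo_tool", "kwargs": {"rows": [[0,0,0,0,-0.018,0.012,15],[0,0,0,0,-0.037,0.022,15],[0,0,0,0,-0.057,0.031,15],[0,0,0,0,-0.078,0.038,15],[0,0,0,0,-0.099,0.043,15],[0,0,0,0,-0.121,0.046,15]]}}

```text
t: 17.6
ee_pos: [565.7, -51.1, 38.1]
orientation: [3.11, 0.446, 0.002]
ft_force: [3.5, -0.4, 4.4]
width: 20.8
grasp_force: 30.0
```

```bash
python3 cr.py; cat > fit2.py <<'E'
import json,numpy as np
from scipy.optimize import least_squares
D=np.array([json.loads(l) for l in open("log.txt")])[1:]
t,th,p,r,rad=D.T
ly,lz=-r*np.sin(th),r*np.cos(th)
c=least_squares(lambda v:np.hypot(ly-v[0],lz-v[1])-v[2],[0,0,50]).x;print("circle",c)
th=np.arctan2(-(ly-c[0]),lz-c[1])
M=np.c_[np.ones(len(th)),np.sin(th),np.cos(th)]
k,res,_,_=np.linalg.lstsq(M,p,rcond=None);print("fit",k,"amp Nm",np.hypot(k[1],k[2])*.05,"drag Nm",k[0]*.05)
for a,b in zip(th,p-M@k):print(round(a%6.283,2),round(b,2),end="; ")
# p = d - a sin(th+del): k1=-a cos del, k2=-a sin del
de=np.arctan2(-k[2],-k[1]);print("\ndelta",de,"target th",(np.pi-de)%(2*np.pi))
E
python3 fit2.py
```

```text
{'t': np.float64(17.6), 'th': np.float64(3.034), 'r': np.float64(48.437), 'x': np.float64(-89.592), 'ly': np.float64(-5.19), 'lz': np.float64(-48.159), 'push': np.float64(1.869), 'radial': np.float64(4.223), 'ax': np.float64(-3.232), 'w': np.float64(20.807), 'gf': np.float64(29.974), 'q6': np.float64(1.175), 'yaw': array([0.96 , 0.281])}
circle [ 1.40363621  1.39441674 50.00230102]
fit [6.54701055 1.27806661 4.7124715 ] amp Nm 0.24413542312258718 drag Nm 0.3273505274637641
3.0 -0.11; 3.54 0.19; 4.07 0.01; 4.6 -0.67; 5.12 0.43; 5.64 0.39; 6.17 0.45; 0.41 -1.3; 0.94 0.31; 1.46 0.35; 1.98 -0.09; 2.5 0.22; 3.01 -0.18; 
delta -1.8356350520082982 target th 4.977227705598091
```

Call:
{"fn": "servo_tool", "kwargs": {"rows": [[0,0,0,0,-0.022,0.001,15],[0,0,0,0,-0.044,0.001,15],[0,0,0,0,-0.065,-0.002,15],[0,0,0,0,-0.087,-0.006,15],[0,0,0,0,-0.107,-0.013,15]]}}

```text
t: 18.23
ee_pos: [559.4, -30.4, 40.1]
orientation: [-3.11, -0.446, -0.001]
ft_force: [6.6, 0.2, -2.7]
width: 20.9
grasp_force: 30.0
```

```bash
python3 cr.py; sed -i 's/^M=/ep=(th-D[:,1]+np.pi)%(2*np.pi)-np.pi;p=p*np.cos(ep)+rad*np.sin(ep)\nM=/' fit2.py; python3 fit2.py; python3 tab.py 3.476 3 6 | sed 's/np.float64//g'
```

```text
{'t': np.float64(18.225), 'th': np.float64(3.482), 'r': np.float64(49.021), 'x': np.float64(-89.664), 'ly': np.float64(16.386), 'lz': np.float64(-46.202), 'push': np.float64(2.488), 'radial': np.float64(-1.971), 'ax': np.float64(-6.363), 'w': np.float64(20.906), 'gf': np.float64(29.973), 'q6': np.float64(1.21), 'yaw': array([0.96 , 0.281])}
circle [ 1.39886614  1.40546646 49.99648122]
fit [6.63514357 1.22338765 4.61945846] amp Nm 0.23893552372597304 drag Nm 0.33175717852544206
3.0 -0.42; 3.54 0.06; 4.07 0.03; 4.6 -0.61; 5.12 0.4; 5.64 0.31; 6.16 0.32; 0.41 -1.32; 0.94 0.43; 1.46 0.53; 1.98 -0.01; 2.5 0.04; 3.01 -0.45; 3.45 0.7; 
delta -1.8296865355411582 target th 4.971279189130952
3.476 [[0, 0, 0, 0, (-0.02), (-0.008)], [0, 0, 0, 0, (-0.04), (-0.018)], [0, 0, 0, 0, (-0.058), (-0.029)], [0, 0, 0, 0, (-0.076), (-0.042)], [0, 0, 0, 0, (-0.092), (-0.057)], [0, 0, 0, 0, (-0.107), (-0.073)]]
4.0 [[0, 0, 0, 0, (-0.014), (-0.017)], [0, 0, 0, 0, (-0.026), (-0.035)], [0, 0, 0, 0, (-0.036), (-0.055)], [0, 0, 0, 0, (-0.045), (-0.075)], [0, 0, 0, 0, (-0.051), (-0.095)], [0, 0, 0, 0, (-0.056), (-0.116)]]
4.523 [[0, 0, 0, 0, (-0.003), (-0.022)], [0, 0, 0, 0, (-0.004), (-0.043)], [0, 0, 0, 0, (-0.004), (-0.065)], [0, 0, 0, 0, (-0.001), (-0.087)], [0, 0, 0, 0, (0.003), (-0.108)], [0, 0, 0, 0, (0.009), (-0.129)]]
```

Call:
{"fn": "servo_tool", "kwargs": {"rows": [[0,0,0,0,-0.02,-0.008,15],[0,0,0,0,-0.04,-0.018,15],[0,0,0,0,-0.058,-0.029,15],[0,0,0,0,-0.076,-0.042,15],[0,0,0,0,-0.092,-0.057,15],[0,0,0,0,-0.107,-0.073,15]]}}

```text
t: 18.98
ee_pos: [553.0, -9.2, 54.3]
orientation: [-3.109, -0.445, -0.0]
ft_force: [7.0, 4.5, -6.2]
width: 21.3
grasp_force: 30.0
```

```bash
python3 cr.py
```

```text
{'t': np.float64(18.975), 'th': np.float64(4.018), 'r': np.float64(50.093), 'x': np.float64(-89.703), 'ly': np.float64(38.505), 'lz': np.float64(-32.042), 'push': np.float64(3.276), 'radial': np.float64(-5.732), 'ax': np.float64(-8.044), 'w': np.float64(21.303), 'gf': np.float64(29.973), 'q6': np.float64(1.246), 'yaw': array([0.96 , 0.281])}
```

Call:
{"fn": "servo_tool", "kwargs": {"rows": [[0,0,0,0,-0.014,-0.017,15],[0,0,0,0,-0.026,-0.035,15],[0,0,0,0,-0.036,-0.055,15],[0,0,0,0,-0.045,-0.075,15],[0,0,0,0,-0.051,-0.095,15],[0,0,0,0,-0.056,-0.116,15]]}}

```text
t: 19.73
ee_pos: [549.6, 2.1, 77.4]
orientation: [-3.108, -0.445, 0.0]
ft_force: [6.8, 9.0, -5.9]
width: 20.9
grasp_force: 30.0
```

```bash
python3 cr.py; python3 fit2.py
```

```text
{'t': np.float64(19.725), 'th': np.float64(4.537), 'r': np.float64(51.087), 'x': np.float64(-89.722), 'ly': np.float64(50.304), 'lz': np.float64(-8.908), 'push': np.float64(4.633), 'radial': np.float64(-7.544), 'ax': np.float64(-9.119), 'w': np.float64(20.874), 'gf': np.float64(29.974), 'q6': np.float64(1.265), 'yaw': array([0.96 , 0.281])}
circle [ 1.39383374  1.40773061 49.99399398]
fit [6.69221992 1.10800912 4.57099888] amp Nm 0.23516863639009508 drag Nm 0.33461099594382043
3.0 -0.51; 3.54 -0.08; 4.07 -0.15; 4.6 -0.79; 5.12 0.25; 5.64 0.23; 6.16 0.3; 0.41 -1.29; 0.94 0.5; 1.46 0.59; 1.98 0.02; 2.5 0.01; 3.01 -0.54; 3.45 0.56; 3.98 0.69; 4.5 0.21; 
delta -1.8086091487431897 target th 4.950201802332983
```

Call:
{"fn": "servo_tool", "kwargs": {"rows": [[0,0,0,0,-0.003,-0.022,15],[0,0,0,0,-0.004,-0.044,15],[0,0,0,0,-0.003,-0.066,15],[0,0,0,0,-0.001,-0.088,15],[0,0,0,0,0.002,-0.11,15],[0,0,0,0,0.002,-0.11,15],[0,0,0,0,0.002,-0.11,15],[0,0,0,0,0.002,-0.11,15]]}}

```text
t: 20.72
ee_pos: [549.8, 1.7, 100.0]
orientation: [-3.108, -0.445, 0.0]
ft_force: [3.7, 8.5, 1.3]
width: 21.2
grasp_force: 30.0
```

```bash
python3 - <<'E'
from cr import *
s,o,r=state();print({k:np.round(v,3) for k,v in s.items()},"th corr",np.arctan2(-(s["ly"]-1.4),s["lz"]-1.4)%6.2832,o["qvel"])
E
python3 - <<'E'
from h import *
im=[]
for n,c in(("scene",(300,215)),("top",(275,170))):
    p,d=ctrl.get_image(n);im.append(cv2.resize(p[c[1]-70:c[1]+70,c[0]-70:c[0]+70,::-1],None,fx=2.8,fy=2.8))
cv2.imwrite("pics/end.png",np.hstack(im))
E
```

```text
{'t': np.float64(20.725), 'th': np.float64(4.98), 'r': np.float64(51.75), 'x': np.float64(-89.678), 'ly': np.float64(49.908), 'lz': np.float64(13.683), 'push': np.float64(0.589), 'radial': np.float64(-7.191), 'ax': np.float64(-6.017), 'w': np.float64(21.216), 'gf': np.float64(29.976), 'q6': np.float64(1.265), 'yaw': array([0.96 , 0.281])} th corr 4.960402875833041 [ 0.     0.     0.001 -0.001 -0.002 -0.   ]
```

View pics/end.png

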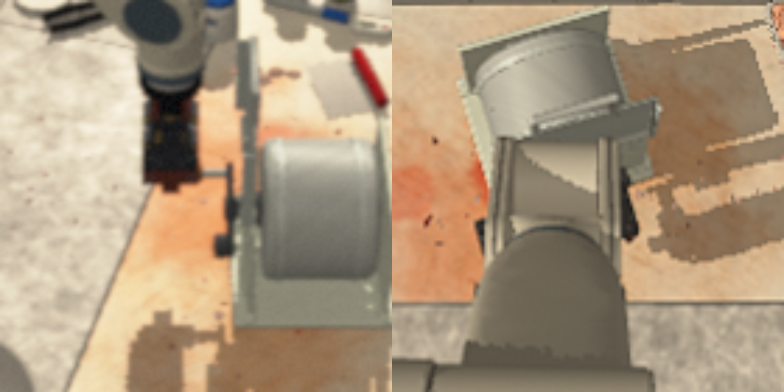

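The picture shows the cover upright at (250,120), the gripper on the grip at (172,150) and the counterweight opposite at (225,245). The drum is still at 4.96 rad, against an estimate of 4.95 for heavy side down.

```bash
python3 -c "
from workcell import ctrl
print(ctrl.close_job())"
```

```text
the job is handed in; nothing more can be done
None
```

I handed the job in with the cover upright and the gripper still on the crank's wooden grip; after one full turn, the drum is held at 4.96 rad, where the felt forces put the heavy side at the bottom (estimate 4.95 rad, not confirmed by any result).

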